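Draw the transport fork and hold the spread retaining ring at its groove

ROBOT

A 6-joint arm with a two-finger parallel gripper is mounted at the origin on a cart in front of the work surface, level with it; the furniture and walls round the work are solid. World frame = base frame: x ahead of the robot, y to its left, z up, the work surface at z = 0. Lengths are in m, angles in degrees, forces in N, time in s.
With the tool pointing down it reaches from about 0.3 to 0.75 m from the base axis. Payload 8.5 kg.
Tool frame: the origin (TCP) lies on the centre line of the jaws, within the pads' length; the fingertips stand 17 mm ahead of it and the grasp point (between the pads) lies 2 mm behind it (env.tip_extent is the distance from the TCP to the fingertips, in m); z points along the fingers, y is the direction in which the jaws open and shut (so a half turn about z gives the same grasp; the last joint's range is limited). The gripper opens to 85 mm and grips with 20 to 120 N. Pads are 22 mm wide; open, the fingers measure 114 mm over their backs; the gripper's body (76 mm by 85 mm) begins 54 mm behind the grasp point. The pads swing forward as they close: fully open they stand 13 mm farther back than shut.
Start: joints at [-85.101, 21.807, 74.336, -0, 83.858, -12.336], TCP at [0.163, -0.525, 0.248] pointing down, gripper open.
Joint ranges: [-178.18, 178.18], [-50.72, 133.34], [12.68, 142.11], [-81.47, 261.47], [9.98, 163.14], [-165.26, 165.26]. Speed limits (degrees/s): [136.94, 136.94, 180, 180, 180, 180].

INTERFACE

Orientations are given as a 3x3 rotation matrix whose columns are the frame's x, y, z axes.
In Python, from rig import telemetry, get_image, camera_params, close_job, env gives the robot as it stands.
- The arm moves only by the tool apply_moves, never from a script. Its argument "motion" is a list of rows, each an object of numbers: "tx", "ty", "tz": the shift along the tool's x, y, z in cm; "turn": the turn about the tool's z in degrees; "jaw": the gripper's target within -1 to 1 (fully open at 1, half-way at 0, shut at -1). In form: [{"tx": .., "ty": .., "tz": .., "turn": .., "jaw": ..}, ...]. A call has 1 to 5 rows; each row is the pose to reach, as a shift and turn from the pose measured when the call began, along the tool's axes at that moment; what a row does not reach only later rows make up. A row lasts 1/12 s, in which the tool goes at most 41.7 mm and 7.16 degrees, less where a joint would pass 70% of its speed; a pose out of reach is approached as far as the arm can. A call with a gripper value outside its range is refused whole. The fingers move at their own pace and stop on an object; "squeeze" is the grip in N (left out, the last holds). Time passes only in rows, so rows that repeat a pose let the fingers close. It gives the time, the measured TCP pose, the force and the opening at its end, in the units of the state.
- telemetry.observe(): the state, without advancing time (a new reading comes with each control period).
- get_image(name): name is "scene" or "top" or "wrist"; returns (picture, depth): 384x512x3 uint8, red, green, blue; 384x512 float32, m along the optical axis (not along the pixel's ray), 0 where there is no reading.
- camera_params(name): a dict with "fx", "fy", "cx", "cy" (pixels), "rvec" (rotation vector, rad) and "tvec" (3), from world to camera coordinates, as OpenCV has them. Camera axes: x right, y down, z forward; pixel columns grow to the right and rows downward; lengths in m; the calibration is good to about 2 mm. A picture is of the moment at which its call begins: read the wrist's pose just before it. camera_params takes no time and is no camera call; for the wrist camera it gives the pose at the moment of the call.
- close_job(): hands the job in, once; it reports no verdict.
The state is a dict: "time_s": time; "q": joint angles; "qvel": joint speeds; "joint_efforts": joint torques, N m; "position": TCP position; "tool_rot": TCP orientation; "ft_force": force on the tool from outside, world axes, zero at the start; "wrist_torque": the same for the moment, N m; "grip_width": finger opening in m.
Only numpy, scipy, OpenCV 4.12 (cv2) and the standard library are available. Lean on these libraries where they do the work, as an engineer would, in place of code of your own. Each camera call takes 0.05 s, during which the arm holds its last target. There are 200 camera calls.

TASK

Bring the retaining ring onto the axle stub: first draw the steel transport fork out of the shaft's groove by its red grip, sideways all the way to its end stop. Then take the green-handled circlip pliers, which lie on their rest with the ring hanging on their tips, squeezing the handles to the stop so that the ring spreads, lift them off and slide the ring gently and squarely over the end of the shaft until it stands over the groove, up against the brass collar. Finish while holding it there: pliers still squeezed in the gripper and carried by it alone, ring still spread round the groove and fork still at its stop.

Things in the scene. Friction and masses are not known exactly. Their poses are not given: they have to be found in the camera images.
- lock_grip (a point): Red upright plastic grip of the transport fork, 26 mm along x, 14 mm along y, 42 mm tall; the point is 85 mm above the bench, 13 mm below the grip's top, 35 mm above the dark carriage under it. Axes as at groove: it slides along +y, away from the shaft. The steel fork plate stands 63 mm nearer the shaft; both y sides are free for fingers.
- transport_lock (a joint): Travel of the fork, in m: 0 to 0.01 at the start = fork in the groove, 0.060 = end stop, fork clear of the shaft. It slides stiffly (about 3 N) and stays where it is left.
- pliers_grip (a point): Circlip pliers lying level: the point between the two green handles, at mid height (78 mm above the bench), where to take them from above. x points to the tips, y across the handles, z up. Handles 10 mm wide, 13 mm tall, from 50 mm behind to 32 mm ahead of the point; 62 mm over their outsides relaxed, 36 mm squeezed to the stop screw, which takes about 10 N. Let go, they spring open.
- ring_center (a point): Where the shaft's axis belongs: the middle of the spread ring's opening, 22 mm below the pliers' mid plane (24 mm relaxed). x is the ring's axis and points as the pliers do, from handles to tips; z up. Spread, the ring clears the shaft by about 2.5 mm all round; relaxed it is too tight to go on.
- ring_l (a joint): How far each arm of the ring is swung open, in rad: 0 relaxed, about 0.27 with the pliers squeezed to their stop.
- groove (a point): Middle of the ring groove on the axis of the level steel axle stub, 75 mm above the bench. x points along the shaft from its free end inwards (away from the robot), y to the fork's side, z up. Shaft 48 mm across, its chamfered end 15.5 mm before the point; groove 6 mm wide. The brass collar's face is 3 mm past the point: the ring against it has its middle 1 mm past the point.
- axle_fixture: Grey fixture fixed to the bench: shaft, brass collar (59 mm across, 14 mm long; the ring's front bears on it, the pins pass outside it), pulley 80 mm across, bearing block 117 mm high and, at the side, the fork's guide. Origin on the bench, 135 mm before the groove along x and 70 mm to its y side; axes as at groove.
- tool_rest: Dark steel rest of the pliers, fixed to the bench: plate 165 x 100 mm, 6 mm thick. Origin on the bench under the place of pliers_grip, x along the pliers. The pliers lie on two crossbars 40 mm behind and 65 mm ahead of it, between side lips 12 to 14 mm higher than the bars: lift straight up.
- pliers: The pliers' pivot, 22 mm across, 65 mm ahead of pliers_grip, axes as there; 0.15 kg in all, 192 mm long. Squeezing the handles spreads the tips. Each tip ends in a pin through an eye of the ring, 139 mm ahead of pliers_grip when relaxed, 135 mm when squeezed.
- ring: Dark spring-steel retaining ring (open circlip) hanging upright from the pliers' tips, gap and eyes at the top: 4 mm thick, 45 mm inside and 56 mm outside diameter relaxed, 62 mm high with the eyes. Origin: centre of the relaxed ring, 4.6 mm below ring_center; axes as there. While spread it is held on the pins by its spring force.

How it is judged:
By the outcome, as a careful person would: the job done as asked, in the order asked, and still so for the second after the job is handed in, while the arm keeps its last pose, push and grip.
It also fails if it takes over 58 s, if anything falls off the work surface, if the arm or the gripper's body presses on something with over 40 N, if the wrist force passes 120 N, or if a joint passes its speed limit or range.

## Working session

There is one attempt and no reset: what is moved stays moved. The work goes in short steps, Python scripts to look and compute and a tool call to move; the robot and the scene stay as the last step left them, time stands still between calls to the robot, and variables do not carry over. Pictures are saved under pics/ and viewed, about 8 in all and at most 12, crops included, and the job is handed in when it is done.

Besides the shell and the picture viewer there is one more tool, called as a command line: name --argument value ..., lists and objects as JSON in quotes. apply_moves: Moves the arm, as the interface text tells. Its arguments: {"type":"object","properties":{"motion":{"type":"array"},"squeeze":{"type":"number"}},"required":["motion"]}

```bash
mkdir -p pics
cat > h.py <<'E'
import numpy as np, cv2
from rig import telemetry, get_image, camera_params, close_job, env
def cam(n):
    p=camera_params(n);R=cv2.Rodrigues(np.array(p['rvec'],float))[0];t=np.array(p['tvec'],float).ravel()
    return p,R,t
def grab(n):
    c=cam(n);im,d=get_image(n);return im,d,c
def cloud(d,c):
    p,R,t=c;v,u=np.mgrid[:d.shape[0],:d.shape[1]]
    P=np.stack([(u-p['cx'])/p['fx']*d,(v-p['cy'])/p['fy']*d,d],-1)
    W=(P-t)@R;W[d<=0]=np.nan;return W
def save(im,n): cv2.imwrite('pics/'+n,im[:,:,::-1])
E
python3 - <<'E'
from h import *
a,d,c=grab('top');b,d2,c2=grab('scene')
save(a,'top.png');save(b,'scene.png')
np.savez('m.npz',a=a,b=b,W=cloud(d,c),W2=cloud(d2,c2))
s=telemetry.observe();print(s)
E
```

```text
{'time_s': 0.1, 'q': array([-8.51026400e+01,  2.18384534e+01,  7.43761919e+01, -1.24332138e-03,
        8.38584482e+01, -1.23363120e+01]), 'qvel': array([ 0.00726493, -0.13466095, -0.13371609, -0.04042533, -0.11956643,
        0.04710474]), 'joint_efforts': array([ 3.53843418e-03, -4.49223626e+01, -2.31656796e+01, -1.60136751e-04,
        3.72406648e-03,  1.04918101e-05]), 'position': array([ 0.16291675, -0.52508646,  0.24778594]), 'tool_rot': array([[ 9.55103738e-01,  2.96271552e-01, -1.30406341e-04],
       [ 2.96271474e-01, -9.55102928e-01,  1.26922177e-03],
       [ 2.51482826e-04, -1.25087414e-03, -9.99999186e-01]]), 'ft_force': array([0.00396793, 0.32917122, 0.43627826]), 'wrist_torque': array([-0.02926245,  0.02011106,  0.00116052]), 'grip_width': 0.0852654004613263}
```

View pics/top.png

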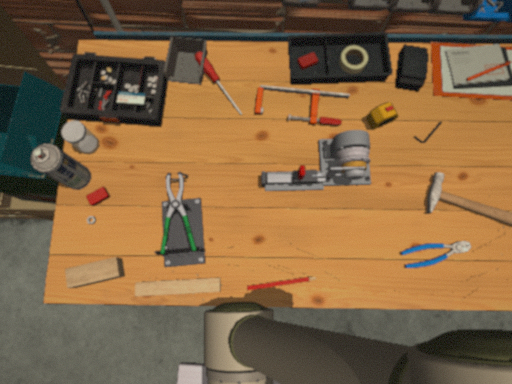

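View pics/scene.png

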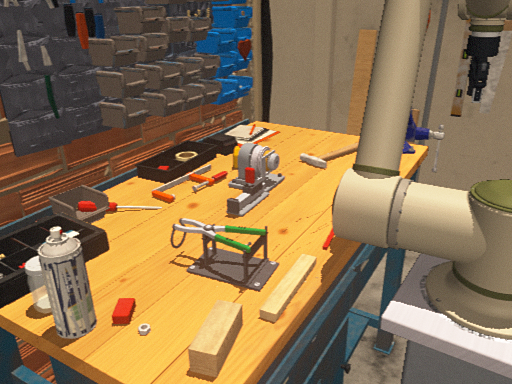

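The top view shows the pliers at about (178,215) with tips pointing away from the robot, the axle fixture at about (345,160), and the red grip at about (303,172). Now I'll measure them.

```bash
cat > meas.py <<'E'
from h import *
def masks(im):
    h=cv2.cvtColor(im,cv2.COLOR_RGB2HSV);H,S,V=[h[...,i].astype(int) for i in range(3)]
    return ((H>50)&(H<80)&(S>130)&(V>50)), (((H<6)|(H>174))&(S>150)&(V>80))
E
python3 - <<'E'
from meas import *
m=np.load('m.npz')
for im,W,boxg,boxr in((m['a'],m['W'],(150,165,215,275),(290,155,315,185)),(m['b'],m['W2'],(165,205,280,260),(235,160,262,192))):
    g,r=masks(im)
    for k,b in((g,boxg),(r,boxr)):
        z=np.zeros_like(k);z[b[1]:b[3],b[0]:b[2]]=1;k=k&z
        P=W[k];P=P[np.isfinite(P[:,0])]
        print(len(P),np.percentile(P,[2,25,50,75,98],axis=0).round(4).tolist())
        if k is not None and len(P)>150:
            Q=P[P[:,2]>.06][:,:2];n,lab,cc,_=cv2.kmeans(Q.astype(np.float32),2,None,(3,50,1e-5),5,0)
            for i in (0,1):
                q=Q[lab.ravel()==i];print(' h',q.mean(0),cv2.fitLine(q.astype(np.float32),cv2.DIST_HUBER,0,.01,.01).ravel())
W=m['W']
print('fixture cloud rows')
for v in range(128,192,4): print(v,[ '%d:(%.3f %.3f %.3f)'%(u,*W[v,u]) for u in range(262,376,12)])
print('plate'); 
for v in (200,230,262): print([ '%d:(%.3f %.3f %.3f)'%(u,*W[v,u]) for u in range(160,212,6)])
E
```

```text
254 [[0.3959, 0.1324, 0.0706], [0.418, 0.1455, 0.0814], [0.4372, 0.1601, 0.0826], [0.4592, 0.2002, 0.0837], [0.4771, 0.2045, 0.0858]]Traceback (most recent call last):
  File "<stdin>", line 10, in <module>
ValueError: not enough values to unpack (expected 4, got 3)
```

Run:
```python
from meas import *
m=np.load('m.npz')
for im,W,boxg,boxr in((m['a'],m['W'],(150,165,215,275),(290,155,315,185)),(m['b'],m['W2'],(165,205,280,260),(235,160,262,192))):
    g,r=masks(im)
    for k,b in((g,boxg),(r,boxr)):
        z=np.zeros(k.shape,np.uint8);z[b[1]:b[3],b[0]:b[2]]=k[b[1]:b[3],b[0]:b[2]]
        n,lab,st,_=cv2.connectedComponentsWithStats(z)
        for i in range(1,n):
            if st[i,4]<12: continue
            P=W[lab==i];P=P[np.isfinite(P[:,0])];P=P[P[:,2]>.05]
            print(st[i],len(P),np.percentile(P,[2,50,98],axis=0).round(4).tolist(),P.mean(0).round(4),cv2.fitLine(P[:,:2].astype(np.float32),cv2.DIST_HUBER,0,.01,.01).ravel().round(4))
W=m['W']
for v in range(132,192,5): print(v,*[ '%d:(%.3f %.3f %.3f)'%(u,*W[v,u]) for u in range(262,376,12)])
print('plate'); 
for v in (200,230,262): print(*[ '%d:(%.3f %.3f %.3f)'%(u,*W[v,u]) for u in range(160,212,6)])
```

```text
[183 216  13  35 135] 132 [[0.405, 0.1306, 0.076], [0.4392, 0.1461, 0.0828], [0.4775, 0.1616, 0.0859]] [0.4403 0.1463 0.0825] [0.9376 0.3477 0.439  0.1458]
[160 218  10  36 119] 119 [[0.3941, 0.1956, 0.078], [0.4349, 0.2006, 0.0823], [0.4719, 0.2059, 0.0855]] [0.4349 0.2005 0.0822] [ 0.9985 -0.0549  0.4349  0.2005]
[299 166   6  11  50] 50 [[0.5893, -0.107, 0.0848], [0.5979, -0.1017, 0.096], [0.6095, -0.0963, 0.0992]] [ 0.5982 -0.1015  0.095 ] [ 0.9975  0.0706  0.5982 -0.1015]
[225 226  41   6  88] 88 [[0.4047, 0.1371, 0.0812], [0.4415, 0.1516, 0.0838], [0.4769, 0.1668, 0.0859]] [0.4417 0.1512 0.0837] [0.9295 0.3687 0.4314 0.147 ]
[215 235  35  15 101] 99 [[0.3941, 0.2016, 0.0816], [0.4305, 0.2062, 0.0839], [0.4731, 0.2098, 0.0857]] [0.4322 0.2062 0.0838] [ 0.9986 -0.0538  0.436   0.2062]
[245 167  10  17 147] 141 [[0.5878, -0.1055, 0.059], [0.5971, -0.0958, 0.0812], [0.6127, -0.092, 0.0986]] [ 0.5991 -0.0976  0.0804] [ 0.9967  0.0814  0.5949 -0.0967]
132 262:(0.731 -0.006 -0.002) 274:(0.732 -0.038 -0.002) 286:(0.735 -0.070 -0.003) 298:(0.736 -0.101 -0.002) 310:(0.737 -0.133 -0.002) 
[... 2909 characters left out ...]
0.258 -0.001) 370:(0.596 -0.289 -0.003)
plate
160:(0.532 0.244 -0.003) 166:(0.532 0.228 -0.002) 172:(0.516 0.194 0.081) 178:(0.516 0.179 0.083) 184:(0.533 0.181 0.005) 190:(0.534 0.166 0.006) 196:(0.535 0.150 0.007) 202:(0.537 0.137 -0.000) 208:(0.538 0.121 -0.001)
160:(0.455 0.234 0.000) 166:(0.445 0.199 0.083) 172:(0.456 0.203 0.004) 178:(0.457 0.188 0.005) 184:(0.457 0.173 0.008) 190:(0.449 0.145 0.083) 196:(0.460 0.144 0.003) 202:(0.460 0.129 0.004) 208:(0.462 0.115 -0.001)
160:(0.377 0.226 -0.003) 166:(0.377 0.209 0.008) 172:(0.378 0.195 0.003) 178:(0.379 0.180 0.007) 184:(0.380 0.166 0.005) 190:(0.381 0.151 0.005) 196:(0.382 0.137 0.006) 202:(0.383 0.122 0.006) 208:(0.384 0.108 -0.001)
```

Run:
```python
import cv2
im=cv2.imread('pics/top.png')
a=cv2.resize(im[120:200,250:380],None,fx=3,fy=3,interpolation=cv2.INTER_CUBIC);b=cv2.resize(im[165:275,150:215],None,fx=3,fy=3,interpolation=cv2.INTER_CUBIC)
import numpy as np
o=np.zeros((330,600,3),np.uint8);o[:240,:390]=a;o[:330,395:590]=b
cv2.imwrite('pics/crop.png',o)
```

```text
(no output)
```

View pics/crop.png

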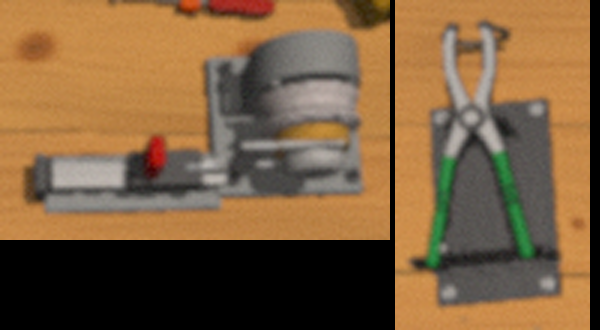

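```bash
cat >> h.py <<'E'
def go(p,yaw):
    s=telemetry.observe();R=np.array(s['tool_rot']);d=R.T@(np.array(p)-s['position'])*100
    y=np.degrees(np.arctan2(R[1,0],R[0,0]))
    print('t',round(s['time_s'],2),'pos',s['position'].round(4),'yaw',y.round(2),'tilt',R[:,2].round(4),'w',round(s['grip_width'],4),'F',s['ft_force'].round(1),'T',s['wrist_torque'].round(2))
    print('shift cm',d.round(2),'turn',(y-yaw+180)%360-180)
E
python3 -c "
from h import *
go([.56,-.17,.30],4)"
```

```text
t 0.1 pos [ 0.1629 -0.5251  0.2478] yaw 17.23 tilt [-1.0e-04  1.3e-03 -1.0e+00] w 0.0853 F [0.  0.3 0.4] T [-0.03  0.02  0.  ]
shift cm [ 48.45 -22.16  -5.18] turn 13.23379676995674
```

apply_moves --motion '[{"tx": 48.5,"ty": -22.2,"tz": -5.2,"turn": 13.2,"jaw": 1},{"tx": 48.5,"ty": -22.2,"tz": -5.2,"turn": 13.2,"jaw": 1},{"tx": 48.5,"ty": -22.2,"tz": -5.2,"turn": 13.2,"jaw": 1},{"tx": 48.5,"ty": -22.2,"tz": -5.2,"turn": 13.2,"jaw": 1},{"tx": 48.5,"ty": -22.2,"tz": -5.2,"turn": 13.2,"jaw": 1}]'

```text
time_s: 0.52
position: [0.3175, -0.3862, 0.2683]
tool_rot: [[0.998, 0.07, -0.0], [0.07, -0.998, 0.002], [-0.0, -0.002, -1.0]]
ft_force: [1.5, -0.5, 0.6]
grip_width: 0.0856
```

```bash
python3 -c "
from h import *
go([.56,-.17,.30],4)"
```

```text
t 0.52 pos [ 0.3175 -0.3862  0.2683] yaw 4.0 tilt [-4.0e-04  1.9e-03 -1.0e+00] w 0.0856 F [ 1.5 -0.5  0.6] T [-0.04  0.    0.04]
shift cm [ 25.7  -19.88  -3.14] turn 0.0020313328353154247
```

apply_moves --motion '[{"tx": 25.7,"ty": -19.9,"tz": -3.1,"turn": 0,"jaw": 1},{"tx": 25.7,"ty": -19.9,"tz": -3.1,"turn": 0,"jaw": 1},{"tx": 25.7,"ty": -19.9,"tz": -3.1,"turn": 0,"jaw": 1},{"tx": 25.7,"ty": -19.9,"tz": -3.1,"turn": 0,"jaw": 1},{"tx": 25.7,"ty": -19.9,"tz": -3.1,"turn": 0,"jaw": 1}]'

```text
time_s: 0.93
position: [0.4721, -0.2476, 0.2882]
tool_rot: [[0.998, 0.07, -0.001], [0.07, -0.998, 0.002], [-0.001, -0.002, -1.0]]
ft_force: [1.2, -0.4, -0.3]
grip_width: 0.0855
```

apply_moves --motion '[{"tx": 8.7,"ty": -6.8,"tz": -1.1,"jaw": 1},{"tx": 8.7,"ty": -6.8,"tz": -1.1,"jaw": 1},{"tx": 8.7,"ty": -6.8,"tz": -1.1,"jaw": 1},{"tx": 8.7,"ty": -6.8,"tz": -1.1,"jaw": 1},{"tx": 8.7,"ty": -6.8,"tz": -1.1,"jaw": 1}]'

```text
invalid input
```

Run:
```python
from meas import *
go([.56,-.17,.30],4)
im,d,c=grab('wrist');W=cloud(d,c);save(im,'w1.png');np.savez('w1.npz',im=im,W=W)
print('cam',(-c[1].T@c[2]).round(3),c[0]['fx'])
```

```text
t 0.93 pos [ 0.4721 -0.2476  0.2882] yaw 4.01 tilt [-8.0e-04  2.2e-03 -1.0e+00] w 0.0855 F [ 1.2 -0.4 -0.3] T [-0.02  0.02 -0.02]
shift cm [ 9.31 -7.13 -1.17] turn 0.005198266202057766
cam [ 0.546 -0.243  0.415] 304.74071902392205
```

View pics/w1.png

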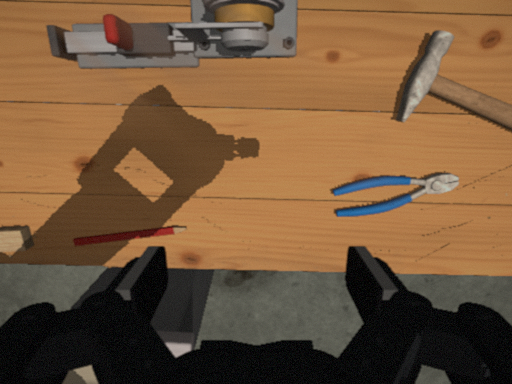

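Wrist view: fixture at the top edge, with the red grip at (118,30) and the shaft end at (243,38). The fixture looks roughly square to the tool. I'll move nearer and measure.

apply_moves --motion '[{"tx": 4.5,"ty": -8,"tz": 1,"turn": 0,"jaw": 1},{"tx": 4.5,"ty": -8,"tz": 1,"turn": 0,"jaw": 1},{"tx": 4.5,"ty": -8,"tz": 1,"turn": 0,"jaw": 1},{"tx": 4.5,"ty": -8,"tz": 1,"turn": 0,"jaw": 1},{"tx": 4.5,"ty": -8,"tz": 1,"turn": 0,"jaw": 1}]'

```text
time_s: 1.4
position: [0.5152, -0.1594, 0.2789]
tool_rot: [[0.997, 0.077, 0.002], [0.077, -0.997, 0.004], [0.002, -0.004, -1.0]]
ft_force: [-0.4, -0.4, 0.1]
grip_width: 0.0852
```

Run:
```python
from meas import *
go([.56,-.17,.30],4)
im,d,c=grab('wrist');W=cloud(d,c);save(im,'w2.png');np.savez('w2.npz',im=im,W=W)
print('cam',(-c[1].T@c[2]).round(3))
g,r=masks(im)
n,lab,st,_=cv2.connectedComponentsWithStats(r.astype(np.uint8))
for i in range(1,n):
    if st[i,4]>100:
        P=W[lab==i];P=P[np.isfinite(P[:,0])];top=P[P[:,2]>.092]
        print(st[i],np.percentile(P,[2,50,98],axis=0).round(4).tolist(),len(top),top.mean(0) if len(top) else 0, cv2.minAreaRect((top[:,:2]*1000).astype(np.float32)) if len(top)>5 else '')
```

```text
t 1.4 pos [ 0.5152 -0.1594  0.2789] yaw 4.41 tilt [ 0.0015  0.0038 -1.    ] w 0.0852 F [-0.4 -0.4  0.1] T [0.02 0.01 0.02]
shift cm [ 4.39  1.39 -2.1 ] turn 0.4146444081360414
cam [ 0.589 -0.154  0.405]
[197  71  14  26 298] [[0.5902, -0.1068, 0.0966], [0.6011, -0.1013, 0.0987], [0.6122, -0.0951, 0.1005]] 295 [ 0.60110065 -0.10117562  0.09872708] ((601.21875, -100.97847747802734), (22.564260482788086, 12.505476951599121), 4.566903591156006)
[167 261  65  13 413] [[0.338, -0.1314, 0.0055], [0.3498, -0.0866, 0.0077], [0.3617, -0.0422, 0.0094]] 3 [ 0.50874205 -0.11696939  0.27686286]
```

View pics/w2.png

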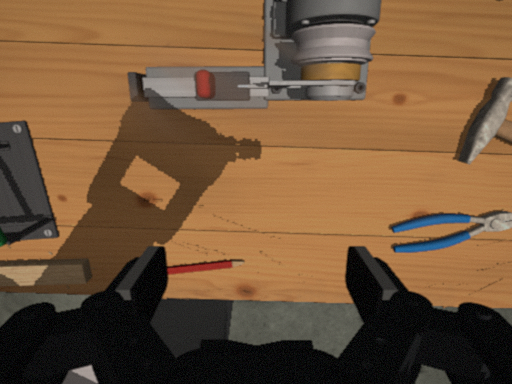

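```bash
cat > fix.py <<'E'
from meas import *
from scipy.optimize import least_squares
def circ(Q,r=None):
    f=lambda p:np.hypot(Q[:,0]-p[0],Q[:,1]-p[1])-(p[2] if r is None else r)
    s=least_squares(f,[np.median(Q[:,0]),.075,.03][:3 if r is None else 2],loss='soft_l1',f_scale=.001)
    return s.x, np.std(f(s.x))
E
python3 - <<'E'
from fix import *
m=np.load('w2.npz');W=m['W'];im=m['im']
# plate yaw via guide top points & lower edge
S=W[50:115,140:270].reshape(-1,3);S=S[(S[:,2]>.004)&(S[:,2]<.014)]
# left/near boundary of base: for y bins take min x
pts=[]
for y in np.arange(-.16,-.06,.005):
    q=S[abs(S[:,1]-y)<.0025]
    if len(q)>3: pts.append((y,np.percentile(q[:,0],3)))
pts=np.array(pts);print('near edge slope',np.degrees(np.arctan(np.polyfit(pts[:,0],pts[:,1],1)[0])))
yaw=np.radians(4.5);ex=np.array([np.cos(yaw),np.sin(yaw)]);ey=np.array([-ex[1],ex[0]])
P=W[0:100,270:385].reshape(-1,3);P=P[P[:,2]>.06]
g0=np.array([.601,-.101])
X=(P[:,:2]-g0)@ex;Y=(P[:,:2]-g0)@ey
for a in np.arange(-.03,.06,.004):
    k=(X>a)&(X<=a+.004)
    if k.sum()>15:
        c,e=circ(np.c_[Y[k],P[k,2]]);print(round(a+.002,3),k.sum(),'top z',np.percentile(P[k,2],98).round(4),'circ',c.round(4),e.round(4))
E
```

```text
near edge slope -4.5998657252003605
-0.012 218 top z 0.1 circ [-0.1247  0.076   0.022 ] 0.0014
-0.008 192 top z 0.1005 circ [-0.1249  0.0758  0.0239] 0.0006
-0.004 210 top z 0.1007 circ [-0.1248  0.0754  0.024 ] 0.0008
0.0 482 top z 0.1072 circ [-0.1001 -1.1131  1.2185] 0.009
0.004 224 top z 0.1054 circ [-0.1244  0.0757  0.0287] 0.005
0.008 275 top z 0.1059 circ [-0.1247  0.0761  0.029 ] 0.0007
0.012 266 top z 0.1057 circ [-0.1247  0.0758  0.0292] 0.0006
0.016 252 top z 0.1057 circ [-0.1248  0.0756  0.0292] 0.0006
0.02 519 top z 0.1142 circ [-0.1243  0.0772  0.0321] 0.0059
0.024 367 top z 0.1159 circ [-0.1247  0.0756  0.0392] 0.0008
0.028 323 top z 0.1137 circ [-0.1247  0.0758  0.0364] 0.001
0.032 315 top z 0.1107 circ [-0.1248  0.076   0.0339] 0.0007
0.036 360 top z 0.1104 circ [-0.1247  0.0758  0.0338] 0.0007
0.04 454 top z 0.113 circ [-0.1246  0.0756  0.0357] 0.0012
0.044 484 top z 0.1154 circ [-0.1246  0.0759  0.0384] 0.0011
0.048 138 top z 0.1155 circ [-0.1246  0.0756  0.0393] 0.0007
0.052 700 top z 0.1143 circ [-0.1257  0.0686  0.0376] 0.0048
0.056 578 top z 0.118 circ [-0.1244  0.0757  0.0413] 0.0016
0.06 490 top z 0.1184 circ [-0.1246  0.0756  0.0419] 0.0007
```

```bash
python3 -c "
from h import *
go([.601,-.101,.16],4.55)"
```

```text
t 1.45 pos [ 0.5149 -0.1603  0.2791] yaw 4.32 tilt [ 0.0017  0.0035 -1.    ] w 0.0853 F [ 0.7  0.2 -0.5] T [ 0.04 -0.05 -0.01]
shift cm [ 9.   -5.23 11.94] turn -0.2281176895443764
```

apply_moves --motion '[{"tx": 9,"ty": -5.2,"tz": 11.9,"turn": -0.2,"jaw": 0},{"tx": 9,"ty": -5.2,"tz": 11.9,"turn": -0.2,"jaw": 0},{"tx": 9,"ty": -5.2,"tz": 11.9,"turn": -0.2,"jaw": 0},{"tx": 9,"ty": -5.2,"tz": 11.9,"turn": -0.2,"jaw": 0},{"tx": 9,"ty": -5.2,"tz": 11.9,"turn": -0.2,"jaw": 0}]'

```text
time_s: 1.87
position: [0.6009, -0.1003, 0.1546]
tool_rot: [[0.997, 0.079, -0.006], [0.079, -0.997, 0.007], [-0.006, -0.008, -1.0]]
ft_force: [-0.8, -0.7, -1.1]
grip_width: 0.043
```

```bash
python3 -c "
from h import *
go([.601,-.101,.084],4.55)"
```

```text
t 1.87 pos [ 0.6009 -0.1003  0.1546] yaw 4.55 tilt [-0.0061  0.0071 -1.    ] w 0.043 F [-0.8 -0.7 -1.1] T [-0.03  0.04  0.02]
shift cm [0.04 0.12 7.06] turn -0.00329571383667826
```

apply_moves --motion '[{"tx": 0,"ty": 0.1,"tz": 2,"turn": 0,"jaw": 0},{"tx": 0,"ty": 0.1,"tz": 4.5,"turn": 0,"jaw": 0},{"tx": 0,"ty": 0.1,"tz": 6.5,"turn": 0,"jaw": 0},{"tx": 0,"ty": 0.1,"tz": 7,"turn": 0,"jaw": 0},{"tx": 0,"ty": 0.1,"tz": 7,"turn": 0,"jaw": 0}]'

```text
time_s: 2.28
position: [0.5999, -0.1022, 0.0842]
tool_rot: [[0.997, 0.077, -0.008], [0.077, -0.997, 0.008], [-0.007, -0.008, -1.0]]
ft_force: [-0.6, -0.7, 0.7]
grip_width: 0.0432
```

apply_moves --motion '[{"tx": 0,"ty": 0,"tz": 0,"turn": 0,"jaw": -1},{"tx": 0,"ty": 0,"tz": 0,"turn": 0,"jaw": -1},{"tx": 0,"ty": 0,"tz": 0,"turn": 0,"jaw": -1},{"tx": 0,"ty": 0,"tz": 0,"turn": 0,"jaw": -1},{"tx": 0,"ty": 0,"tz": 0,"turn": 0,"jaw": -1}]' --squeeze 40

```text
time_s: 2.7
position: [0.6002, -0.1011, 0.0861]
tool_rot: [[0.997, 0.078, -0.006], [0.078, -0.997, 0.009], [-0.005, -0.009, -1.0]]
ft_force: [-1.5, 7.8, 4.4]
grip_width: 0.0134
```

```bash
python3 -c "
from h import *
go([.601,-.101,.084],4.55)"
```

```text
t 2.7 pos [ 0.6002 -0.1011  0.0861] yaw 4.49 tilt [-0.0057  0.0085 -0.9999] w 0.0134 F [-1.5  7.8  4.4] T [0.83 0.15 0.06]
shift cm [0.08 0.   0.21] turn -0.05586183509700504
```

apply_moves --motion '[{"tx": 0,"ty": -0.7,"tz": 0,"turn": 0,"jaw": -1},{"tx": 0,"ty": -1.6,"tz": 0,"turn": 0,"jaw": -1},{"tx": 0,"ty": -2.5,"tz": 0,"turn": 0,"jaw": -1},{"tx": 0,"ty": -3.4,"tz": 0,"turn": 0,"jaw": -1},{"tx": 0,"ty": -4.3,"tz": 0,"turn": 0,"jaw": -1}]'

```text
time_s: 3.12
position: [0.5966, -0.0573, 0.0863]
tool_rot: [[0.997, 0.079, -0.006], [0.079, -0.997, 0.008], [-0.006, -0.009, -1.0]]
ft_force: [1.7, -2.8, -11.4]
grip_width: 0.0132
```

```bash
python3 -c "
from h import *
go([.60-.0785*.05,-.101+.05,.086],4.55)"
```

```text
t 3.12 pos [ 0.5966 -0.0573  0.0863] yaw 4.51 tilt [-0.0062  0.0082 -0.9999] w 0.0132 F [  1.7  -2.8 -11.4] T [-0.87 -0.32  0.09]
shift cm [-0.   -0.63  0.04] turn -0.04133922895474029
```

apply_moves --motion '[{"tx": 0,"ty": -0.3,"tz": 0,"turn": 0,"jaw": -1},{"tx": 0,"ty": -0.5,"tz": 0,"turn": 0,"jaw": -1},{"tx": 0,"ty": -0.7,"tz": 0,"turn": 0,"jaw": -1},{"tx": 0,"ty": -0.8,"tz": 0,"turn": 0,"jaw": -1},{"tx": 0,"ty": -0.9,"tz": 0,"turn": 0,"jaw": -1}]'

```text
time_s: 3.53
position: [0.5959, -0.0485, 0.0863]
tool_rot: [[0.997, 0.078, -0.006], [0.078, -0.997, 0.008], [-0.006, -0.009, -1.0]]
ft_force: [2.0, -2.6, -11.7]
grip_width: 0.0131
```

apply_moves --motion '[{"tx": 0,"ty": -0.1,"tz": 0,"turn": 0,"jaw": -1},{"tx": 0,"ty": -0.2,"tz": 0,"turn": 0,"jaw": -1},{"tx": 0,"ty": -0.3,"tz": 0,"turn": 0,"jaw": -1},{"tx": 0,"ty": -0.4,"tz": 0,"turn": 0,"jaw": -1},{"tx": 0,"ty": -0.4,"tz": 0,"turn": 0,"jaw": -1}]'

```text
time_s: 3.95
position: [0.5955, -0.0443, 0.0863]
tool_rot: [[0.997, 0.078, -0.006], [0.078, -0.997, 0.008], [-0.006, -0.009, -1.0]]
ft_force: [2.1, -2.9, -10.7]
grip_width: 0.0134
```

Moved 57 mm so far and no stop felt yet, so I'll continue gently.

apply_moves --motion '[{"tx": 0,"ty": -0.1,"tz": 0,"turn": 0,"jaw": -1},{"tx": 0,"ty": -0.2,"tz": 0,"turn": 0,"jaw": -1},{"tx": 0,"ty": -0.3,"tz": 0,"turn": 0,"jaw": -1},{"tx": 0,"ty": -0.35,"tz": 0,"turn": 0,"jaw": -1},{"tx": 0,"ty": -0.4,"tz": 0,"turn": 0,"jaw": -1}]'

```text
time_s: 4.37
position: [0.5953, -0.0411, 0.0863]
tool_rot: [[0.997, 0.078, -0.006], [0.078, -0.997, 0.007], [-0.006, -0.007, -1.0]]
ft_force: [2.4, -8.5, -11.5]
grip_width: 0.0136
```

apply_moves --motion '[{"tx": 0,"ty": -0.1,"tz": 0,"turn": 0,"jaw": -1},{"tx": 0,"ty": -0.15,"tz": 0,"turn": 0,"jaw": -1},{"tx": 0,"ty": -0.15,"tz": 0,"turn": 0,"jaw": -1}]'

```text
time_s: 4.62
position: [0.5953, -0.0411, 0.0862]
tool_rot: [[0.997, 0.078, -0.006], [0.078, -0.997, 0.004], [-0.006, -0.005, -1.0]]
ft_force: [1.8, -10.9, -12.5]
grip_width: 0.0132
```

apply_moves --motion '[{"tx": 0,"ty": 0,"tz": 0,"turn": 0,"jaw": 0},{"tx": 0,"ty": 0,"tz": 0,"turn": 0,"jaw": 0},{"tx": 0,"ty": 0,"tz": 0,"turn": 0,"jaw": 0},{"tx": 0,"ty": 0,"tz": 0,"turn": 0,"jaw": 0},{"tx": 0,"ty": 0,"tz": 0,"turn": 0,"jaw": 0}]'

```text
time_s: 5.03
position: [0.5955, -0.0408, 0.0868]
tool_rot: [[0.997, 0.078, -0.005], [0.078, -0.997, 0.004], [-0.005, -0.005, -1.0]]
ft_force: [0.2, -0.4, -0.3]
grip_width: 0.0425
```

apply_moves --motion '[{"tx": 0,"ty": 0,"tz": -3,"turn": 0,"jaw": 0},{"tx": 0,"ty": 0,"tz": -7,"turn": 0,"jaw": 0},{"tx": 0,"ty": 0,"tz": -11,"turn": 0,"jaw": 0},{"tx": 0,"ty": 0,"tz": -15,"turn": 0,"jaw": 0},{"tx": 0,"ty": 0,"tz": -18,"turn": 0,"jaw": 0}]'

```text
time_s: 5.45
position: [0.5965, -0.0413, 0.2708]
tool_rot: [[0.997, 0.079, -0.001], [0.079, -0.997, 0.004], [-0.001, -0.004, -1.0]]
ft_force: [0.4, -0.2, -0.1]
grip_width: 0.0432
```

```bash
python3 -c "
from h import *
go([.39,.10,.27],8.6)"
```

```text
t 5.45 pos [ 0.5965 -0.0413  0.2708] yaw 4.51 tilt [-0.0014  0.0036 -1.    ] w 0.0432 F [ 0.4 -0.2 -0.1] T [ 0.02 -0.08  0.02]
shift cm [-19.48 -15.71   0.16] turn -4.094705967081296
```

apply_moves --motion '[{"tx": -18,"ty": -22.5,"tz": -2,"turn": -4.1,"jaw": 1},{"tx": -18,"ty": -22.5,"tz": -2,"turn": -4.1,"jaw": 1},{"tx": -18,"ty": -22.5,"tz": -2,"turn": -4.1,"jaw": 1},{"tx": -18,"ty": -22.5,"tz": -2,"turn": -4.1,"jaw": 1},{"tx": -18,"ty": -22.5,"tz": -2,"turn": -4.1,"jaw": 1}]'

```text
time_s: 5.87
position: [0.4528, 0.1112, 0.2853]
tool_rot: [[0.989, 0.149, -0.001], [0.149, -0.989, 0.004], [-0.0, -0.004, -1.0]]
ft_force: [1.1, 0.7, 0.6]
grip_width: 0.0854
```

```bash
python3 -c "
from h import *
go([.40,.17,.29],8.6)"
```

```text
t 5.87 pos [0.4528 0.1112 0.2853] yaw 8.59 tilt [-9.0e-04  3.9e-03 -1.0e+00] w 0.0854 F [1.1 0.7 0.6] T [ 0.02 -0.02 -0.04]
shift cm [-4.34 -6.61 -0.45] turn -0.01250378364250082
```

apply_moves --motion '[{"tx": -4.3,"ty": -6.6,"tz": -0.5,"turn": 0,"jaw": 1},{"tx": -4.3,"ty": -6.6,"tz": -0.5,"turn": 0,"jaw": 1},{"tx": -4.3,"ty": -6.6,"tz": -0.5,"turn": 0,"jaw": 1},{"tx": -4.3,"ty": -6.6,"tz": -0.5,"turn": 0,"jaw": 1}]'

```text
time_s: 6.2
position: [0.3993, 0.1712, 0.2913]
tool_rot: [[0.988, 0.153, 0.001], [0.153, -0.988, 0.004], [0.001, -0.004, -1.0]]
ft_force: [0.5, -0.1, 0.4]
grip_width: 0.0855
```

Run:
```python
from meas import *
go([.40,.17,.29],8.6)
im,d,c=grab('wrist');W=cloud(d,c);save(im,'w3.png');np.savez('w3.npz',im=im,W=W)
im2,d2,c2=grab('top');W2=cloud(d2,c2);np.savez('t3.npz',im=im2,W=W2)
g,r=masks(im)
n,lab,st,_=cv2.connectedComponentsWithStats(g.astype(np.uint8))
for i in range(1,n):
    if st[i,4]>100:
        P=W[lab==i];P=P[np.isfinite(P[:,0])];P=P[P[:,2]>.076]
        print(st[i],np.percentile(P,[1,50,99],axis=0).round(4).tolist(),P.mean(0),cv2.minAreaRect((P[:,:2]*1000).astype(np.float32)))
g,r=masks(im2);z=np.zeros(r.shape,bool);z[140:190,270:315]=r[140:190,270:315]
P=W2[z];print('grip top view',np.percentile(P,[2,50,98],axis=0).round(4).tolist(),np.argwhere(z).mean(0))
```

```text
t 6.2 pos [0.3993 0.1712 0.2913] yaw 8.78 tilt [ 7.0e-04  4.3e-03 -1.0e+00] w 0.0855 F [ 0.5 -0.1  0.4] T [-0.02 -0.05 -0.03]
shift cm [0.06 0.13 0.13] turn 0.1824755699767877
grip top view [[0.584, -0.0473, 0.0816], [0.5924, -0.0421, 0.0963], [0.6035, -0.0361, 0.0989]] [171.84313725 275.68627451]
```

View pics/w3.png

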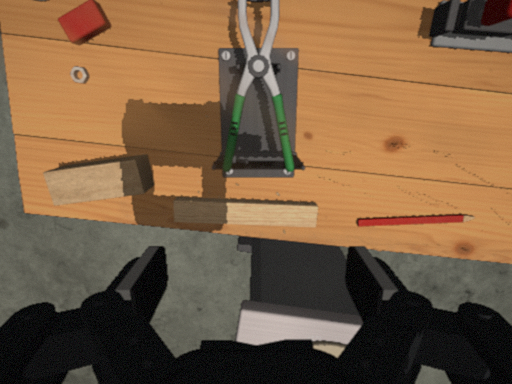

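Wrist view: pliers centred at u≈258, pivot at (258,66), and green handles at (235,130) and (283,130). The gripper is nearly aligned with them. I'll loosen the green mask.

Run:
```python
from meas import *
m=np.load('w3.npz');im=m['im'];W=m['W']
h=cv2.cvtColor(im,cv2.COLOR_RGB2HSV)
print(h[140,231],h[130,283],h[150,288])
k=((h[...,0]>45)&(h[...,0]<85)&(h[...,1]>120)&(h[...,2]>30)).astype(np.uint8)
n,lab,st,_=cv2.connectedComponentsWithStats(k)
L=[]
for s in (0,1):
    kk=k.copy();kk[:, (258 if s==0 else 0):(512 if s==0 else 258)]=0;kk[:80]=0;kk[180:]=0
    P=W[kk>0];P=P[np.isfinite(P[:,0])];P=P[P[:,2]>.078]
    f=cv2.fitLine(P[:,:2].astype(np.float32),cv2.DIST_HUBER,0,.001,.001).ravel();f=f*np.sign([f[0],f[0],1,1]);L.append(f)
    t=(P[:,:2]-f[2:])@f[:2];e=[f[2:]+f[:2]*a for a in np.percentile(t,[1,99])]
    print(len(P),P.mean(0).round(4),f.round(4),np.degrees(np.arctan2(f[1],f[0])).round(2),'ends',np.round(e,4).tolist(),'z',np.percentile(P[:,2],[5,50,95]).round(4))
print(W[66,258], W[90,232])
# ends midpoints
S=W[60:73,251:266].reshape(-1,3);S=S[S[:,2]>.07];print('pivot',S.mean(0),len(S))
# plate
S=W[45:180,215:302].reshape(-1,3);S=S[(S[:,2]>.003)&(S[:,2]<.009)]
print('plate',cv2.minAreaRect((S[:,:2]*1000).astype(np.float32)))
```

```text
[ 61 120  68] [ 58 110 127] [ 61 123 133]
227 [0.4322 0.2038 0.085 ] [ 0.9987 -0.0518  0.4322  0.2038] -2.97 ends [[0.3983, 0.2056], [0.4572, 0.2025]] z [0.0835 0.085  0.0864]
245 [0.4333 0.1456 0.085 ] [0.9395 0.3427 0.4333 0.1456] 20.04 ends [[0.4055, 0.1355], [0.4812, 0.1631]] z [0.0834 0.0851 0.0866]
[0.50618292 0.18721765 0.08685057] [0.48118458 0.21691938 0.00640835]
pivot [0.50609957 0.18720701 0.08754584] 195
plate ((455.15509033203125, 180.17425537109375), (167.12884521484375, 103.68324279785156), 9.245680809020996)
```

```bash
python3 -c "
from h import *
go([.4419,.177,.17],9.0)"
```

```text
t 6.3 pos [0.4008 0.1698 0.2907] yaw 8.59 tilt [-3.0e-04  3.9e-03 -1.0e+00] w 0.0854 F [ 0.4  0.4 -0.3] T [-0.03 -0.01  0.01]
shift cm [ 4.17 -0.05 12.07] turn -0.40721107066286777
```

apply_moves --motion '[{"tx": 4.2,"ty": 0,"tz": 4,"turn": -0.4,"jaw": 1},{"tx": 4.2,"ty": 0,"tz": 8,"turn": -0.4,"jaw": 1},{"tx": 4.2,"ty": 0,"tz": 12,"turn": -0.4,"jaw": 1},{"tx": 4.2,"ty": 0,"tz": 12,"turn": -0.4,"jaw": 1}]'

```text
time_s: 6.63
position: [0.441, 0.1751, 0.1651]
tool_rot: [[0.988, 0.154, -0.011], [0.154, -0.988, 0.003], [-0.01, -0.004, -1.0]]
ft_force: [-1.7, -0.7, -0.1]
grip_width: 0.0853
```

```bash
python3 -c "
from h import *
go([.4419,.177,.076],9.0)"
```

```text
t 6.63 pos [0.441  0.1751 0.1651] yaw 8.86 tilt [-0.0105  0.0026 -0.9999] w 0.0853 F [-1.7 -0.7 -0.1] T [-0.03  0.03 -0.02]
shift cm [ 0.21 -0.13  8.91] turn -0.1356775682222917
```

apply_moves --motion '[{"tx": 0.1,"ty": -0.1,"tz": 3,"turn": -0.1,"jaw": 1},{"tx": 0.1,"ty": -0.1,"tz": 5.5,"turn": -0.1,"jaw": 1},{"tx": 0.1,"ty": -0.1,"tz": 6.5,"turn": -0.1,"jaw": 1},{"tx": 0.1,"ty": -0.1,"tz": 6.5,"turn": -0.1,"jaw": 1},{"tx": 0.1,"ty": -0.1,"tz": 6.5,"turn": -0.1,"jaw": 1}]'

```text
time_s: 7.05
position: [0.4421, 0.176, 0.1009]
tool_rot: [[0.988, 0.155, -0.01], [0.155, -0.988, 0.003], [-0.009, -0.004, -1.0]]
ft_force: [0.5, 0.7, 0.7]
grip_width: 0.0853
```

```bash
python3 -c "
from h import *
go([.4419,.177,.076],9.0)"
```

```text
t 7.05 pos [0.4421 0.176  0.1009] yaw 8.91 tilt [-0.01    0.0026 -0.9999] w 0.0853 F [0.5 0.7 0.7] T [-0.03  0.   -0.04]
shift cm [ 0.02 -0.09  2.49] turn -0.09270318524107779
```

apply_moves --motion '[{"tx": 0,"ty": -0.1,"tz": 1,"turn": 0,"jaw": 1},{"tx": 0,"ty": -0.1,"tz": 2,"turn": 0,"jaw": 1},{"tx": 0,"ty": -0.1,"tz": 2.5,"turn": 0,"jaw": 1},{"tx": 0,"ty": -0.1,"tz": 2.5,"turn": 0,"jaw": 1}]'

```text
time_s: 7.38
position: [0.4416, 0.1769, 0.0757]
tool_rot: [[0.988, 0.155, -0.01], [0.155, -0.988, 0.003], [-0.01, -0.004, -1.0]]
ft_force: [-0.1, -0.0, -0.1]
grip_width: 0.0852
```

apply_moves --motion '[{"tx": 0,"ty": 0,"tz": 0,"turn": 0,"jaw": 0.4},{"tx": 0,"ty": 0,"tz": 0,"turn": 0,"jaw": 0},{"tx": 0,"ty": 0,"tz": 0,"turn": 0,"jaw": -0.4},{"tx": 0,"ty": 0,"tz": 0,"turn": 0,"jaw": -1},{"tx": 0,"ty": 0,"tz": 0,"turn": 0,"jaw": -1}]' --squeeze 60

```text
time_s: 7.8
position: [0.442, 0.1771, 0.0776]
tool_rot: [[0.988, 0.154, -0.008], [0.154, -0.988, 0.003], [-0.008, -0.004, -1.0]]
ft_force: [-5.4, -0.2, 17.0]
grip_width: 0.0347
```

apply_moves --motion '[{"tx": 0,"ty": 0,"tz": 0,"turn": 0,"jaw": -1},{"tx": 0,"ty": 0,"tz": 0,"turn": 0,"jaw": -1},{"tx": 0,"ty": 0,"tz": 0,"turn": 0,"jaw": -1}]'

```text
time_s: 8.05
position: [0.4422, 0.1771, 0.0778]
tool_rot: [[0.988, 0.154, -0.008], [0.154, -0.988, 0.003], [-0.007, -0.004, -1.0]]
ft_force: [-0.3, 0.3, 0.1]
grip_width: 0.0347
```

apply_moves --motion '[{"tx": 0,"ty": 0,"tz": -1,"turn": 0,"jaw": -1},{"tx": 0,"ty": 0,"tz": -2.5,"turn": 0,"jaw": -1},{"tx": 0,"ty": 0,"tz": -4,"turn": 0,"jaw": -1},{"tx": 0,"ty": 0,"tz": -6,"turn": 0,"jaw": -1},{"tx": 0,"ty": 0,"tz": -8,"turn": 0,"jaw": -1}]'

```text
time_s: 8.47
position: [0.4424, 0.1768, 0.1581]
tool_rot: [[0.988, 0.154, -0.009], [0.154, -0.988, 0.003], [-0.009, -0.004, -1.0]]
ft_force: [1.1, 0.5, -2.7]
grip_width: 0.034
```

apply_moves --motion '[{"tx": 0,"ty": 0,"tz": -1,"turn": 0,"jaw": -1},{"tx": 0,"ty": 0,"tz": -1,"turn": 0,"jaw": -1},{"tx": 0,"ty": 0,"tz": -1,"turn": 0,"jaw": -1}]'

```text
time_s: 8.72
position: [0.4423, 0.1768, 0.1678]
tool_rot: [[0.988, 0.154, -0.009], [0.154, -0.988, 0.003], [-0.009, -0.004, -1.0]]
ft_force: [0.5, -0.4, -2.1]
grip_width: 0.0349
```

Run:
```python
from meas import *
go([.43,-.24,.17],4.55)
s=telemetry.observe()
im,d,c=grab('wrist');W=cloud(d,c);save(im,'w4.png');np.savez('w4.npz',im=im,W=W,p=s['position'],R=s['tool_rot'])
b,_,_=grab('scene');save(b,'s4.png')
R=np.array(s['tool_rot']);T=(W-s['position'])@R*1000
k=np.isfinite(T[...,0])&(T[...,0]>30)&(T[...,0]<170)&(abs(T[...,1])<50)&(T[...,2]<60)&(T[...,2]>-30)
for a in range(40,165,5):
    q=T[k&(T[...,0]>a)&(T[...,0]<=a+5)]
    if len(q): print(a,len(q),'y',np.percentile(q[:,1],[2,50,98]).round(1),'z',np.percentile(q[:,2],[2,50,98]).round(1))
vv=np.argwhere(k);print(vv.min(0),vv.max(0))
```

```text
t 8.72 pos [0.4423 0.1768 0.1678] yaw 8.89 tilt [-0.0094  0.0029 -1.    ] w 0.0349 F [ 0.5 -0.4 -2.1] T [-0.04  0.07 -0.03]
shift cm [-7.65 40.98 -0.33] turn 4.335231373819909
40 548 y [-15.8  -6.5  16.1] z [-7.2 -5.9 -4.1]
45 625 y [-15.3   5.   15.4] z [-7.2 -6.  -4.1]
50 709 y [-14.3  -2.7  14.5] z [-7.3 -6.  -4.3]
55 823 y [-13.4   0.1  13.6] z [-10.   -6.3  -4.3]
60 879 y [-12.8   0.1  13. ] z [-11.2  -9.   -4.8]
65 925 y [-12.3   0.1  12.5] z [-11.5  -9.6  -5. ]
70 964 y [-12.5   0.1  12.7] z [-11.2  -9.   -4.8]
75 987 y [-13.8   0.4  14.3] z [-9.9 -6.4 -4.4]
80 911 y [-16.6  -3.7  16.9] z [-7.5 -6.  -4.1]
85 898 y [-19.2   7.7  19.7] z [-7.4 -6.  -3.9]
90 900 y [-21.9  11.1  22.5] z [-7.4 -5.9 -4.2]
95 903 y [-24.8  13.7  25.3] z [-7.5 -6.  -4. ]
100 860 y [-26.6 -16.6  27.1] z [-7.5 -5.9 -3.6]
105 481 y [-27.9  19.7  28.4] z [-7.4 -5.9 -1.1]
110 1 y [21.3 21.3 21.3] z [3.2 3.2 3.2]
[  0 175] [213 340]
```

View pics/w4.png

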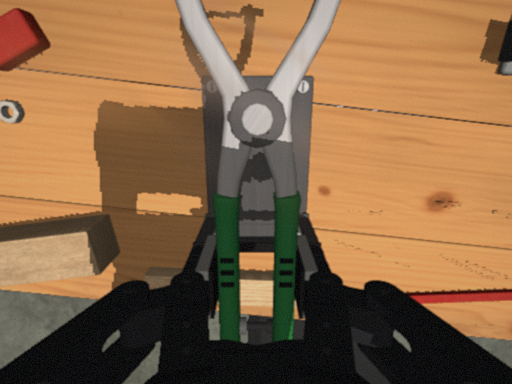

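Wrist view: pliers gripped symmetrically, pivot at (257,118), which is tool x≈67 mm and y≈0. I'll transit to a point in front of the shaft.

```bash
cat >> h.py <<'E'
RC=np.array([.1375,.0003,.0225]); YAW=4.55
ex=np.array([np.cos(np.radians(YAW)),np.sin(np.radians(YAW)),0]);ey=np.array([-ex[1],ex[0],0])
G=np.array([.601,-.101,.0])-.1247*ey+np.array([0,0,.075])
def ringto(back,dz=0,dy=0):
    s=telemetry.observe();R=np.array(s['tool_rot']);y=np.degrees(np.arctan2(R[1,0],R[0,0]));turn=y-YAW
    Rn=R@cv2.Rodrigues(np.array([0,0,np.radians(turn)]))[0]
    rc=s['position']+R@RC-G
    print('ring rel groove mm (along,y,z)',(np.array([rc@ex,rc@ey,rc[2]])*1000).round(2),'ringaxis pitch/yaw err deg',np.degrees(R[2,0]).round(2),turn.round(2))
    go(G-back*ex+np.array([0,0,dz])+dy*ey-Rn@RC,YAW)
E
python3 -c "
from h import *
ringto(.045,.05)"
```

```text
ring rel groove mm (along,y,z) [3.200e-01 4.243e+02 6.803e+01] ringaxis pitch/yaw err deg -0.63 4.33
t 8.82 pos [0.4419 0.1767 0.167 ] yaw 8.88 tilt [-0.0115  0.0026 -0.9999] w 0.0346 F [-0.8  0.6 -2.1] T [-0.04  0.08  0.01]
shift cm [-7.66 40.94  1.7 ] turn 4.331374439414162
```

apply_moves --motion '[{"tx": -2,"ty": 1,"tz": -1,"turn": 0,"jaw": -1},{"tx": -4,"ty": 3,"tz": -2,"turn": 0,"jaw": -1},{"tx": -6,"ty": 6,"tz": -2,"turn": 1,"jaw": -1},{"tx": -7.7,"ty": 9,"tz": -2,"turn": 2,"jaw": -1},{"tx": -7.7,"ty": 12,"tz": -2,"turn": 3,"jaw": -1}]'

```text
time_s: 9.23
position: [0.3814, 0.0456, 0.1865]
tool_rot: [[0.995, 0.103, -0.015], [0.103, -0.995, 0.003], [-0.015, -0.005, -1.0]]
ft_force: [1.0, 0.3, -2.6]
grip_width: 0.0343
```

```bash
python3 -c "
from h import *
ringto(.045,.06)"
```

```text
ring rel groove mm (along,y,z) [-70.17 291.27  86.99] ringaxis pitch/yaw err deg -0.84 1.35
t 9.23 pos [0.3814 0.0456 0.1865] yaw 5.9 tilt [-0.015   0.0031 -0.9999] w 0.0343 F [ 1.   0.3 -2.6] T [-0.01 -0.   -0.  ]
shift cm [ 1.87 28.87  2.54] turn 1.353220817726168
```

apply_moves --motion '[{"tx": 0,"ty": 3,"tz": 0,"turn": 0.7,"jaw": -1},{"tx": 0,"ty": 6,"tz": 0,"turn": 1.3,"jaw": -1},{"tx": 0,"ty": 9,"tz": 0,"turn": 1.3,"jaw": -1},{"tx": 0,"ty": 12,"tz": 0,"turn": 1.3,"jaw": -1},{"tx": 0,"ty": 15,"tz": 0,"turn": 1.3,"jaw": -1}]'

```text
time_s: 9.65
position: [0.3963, -0.105, 0.1849]
tool_rot: [[0.997, 0.08, -0.017], [0.08, -0.997, 0.004], [-0.016, -0.005, -1.0]]
ft_force: [0.6, 0.2, -2.2]
grip_width: 0.0346
```

apply_moves --motion '[{"tx": 0,"ty": 3,"tz": 0,"turn": 0,"jaw": -1},{"tx": 0.3,"ty": 6,"tz": 0,"turn": 0,"jaw": -1},{"tx": 0.6,"ty": 9,"tz": 0,"turn": 0,"jaw": -1},{"tx": 1,"ty": 12,"tz": 0,"turn": 0,"jaw": -1},{"tx": 1.5,"ty": 13.5,"tz": 0,"turn": 0,"jaw": -1}]'

```text
time_s: 10.07
position: [0.4219, -0.2414, 0.1827]
tool_rot: [[0.997, 0.078, -0.018], [0.078, -0.997, 0.004], [-0.017, -0.006, -1.0]]
ft_force: [-0.8, -0.2, -2.9]
grip_width: 0.0347
```

apply_moves --motion '[{"tx": 0,"ty": 0,"tz": 0,"turn": 0,"jaw": -1},{"tx": 0,"ty": 0,"tz": 0,"turn": 0,"jaw": -1}]'

```text
time_s: 10.23
position: [0.4215, -0.2416, 0.1812]
tool_rot: [[0.997, 0.076, -0.02], [0.077, -0.997, 0.006], [-0.019, -0.008, -1.0]]
ft_force: [0.7, 0.1, -3.0]
grip_width: 0.0346
```

```bash
python3 -c "
from h import *
ringto(.045,.0)"
```

```text
ring rel groove mm (along,y,z) [-53.06  -1.72  81.09] ringaxis pitch/yaw err deg -1.11 -0.15
t 10.23 pos [ 0.4215 -0.2416  0.1812] yaw 4.4 tilt [-0.0199  0.0065 -0.9998] w 0.0346 F [ 0.7  0.1 -3. ] T [-0.01  0.03 -0.02]
shift cm [ 0.96 -0.07  8.09] turn -0.15446824063803888
```

Pitch is creeping (−1.1°) because each call re-bases on the sagged pose. I'll try a quick upward move, whose joint lag tilts the other way.

apply_moves --motion '[{"tx": 0,"ty": 0,"tz": -2,"turn": 0,"jaw": -1},{"tx": 0,"ty": 0,"tz": -5,"turn": 0,"jaw": -1},{"tx": 0,"ty": 0,"tz": -9,"turn": 0,"jaw": -1},{"tx": 0,"ty": 0,"tz": -13,"turn": 0,"jaw": -1},{"tx": 0,"ty": 0,"tz": -17,"turn": 0,"jaw": -1}]'

```text
time_s: 10.65
position: [0.4242, -0.2409, 0.3526]
tool_rot: [[0.997, 0.078, -0.021], [0.078, -0.997, 0.008], [-0.021, -0.009, -1.0]]
ft_force: [1.6, -1.0, -2.5]
grip_width: 0.0347
```

apply_moves --motion '[{"tx": 0,"ty": 0,"tz": 0,"turn": 0,"jaw": -1}]'

```text
time_s: 10.73
position: [0.4251, -0.2405, 0.3592]
tool_rot: [[0.997, 0.079, -0.013], [0.079, -0.997, -0.0], [-0.013, -0.001, -1.0]]
ft_force: [0.1, 0.4, -1.8]
grip_width: 0.0346
```

```bash
python3 -c "
from h import *
ringto(.045,.0)"
```

```text
ring rel groove mm (along,y,z) [-49.17  -0.73 259.98] ringaxis pitch/yaw err deg -0.72 -0.01
t 10.73 pos [ 0.4251 -0.2405  0.3592] yaw 4.54 tilt [-1.260e-02 -2.000e-04 -9.999e-01] w 0.0346 F [ 0.1  0.4 -1.8] T [0.03 0.05 0.02]
shift cm [ 0.74 -0.05 25.99] turn -0.009804569644700223
```

apply_moves --motion '[{"tx": 0,"ty": 0,"tz": 3,"turn": 0,"jaw": -1},{"tx": 0,"ty": 0,"tz": 7,"turn": 0,"jaw": -1},{"tx": 0.3,"ty": 0,"tz": 11,"turn": 0,"jaw": -1},{"tx": 0.5,"ty": 0,"tz": 13,"turn": 0,"jaw": -1},{"tx": 0.5,"ty": 0,"tz": 13,"turn": 0,"jaw": -1}]'

```text
time_s: 11.15
position: [0.4267, -0.2374, 0.2243]
tool_rot: [[0.997, 0.08, -0.02], [0.08, -0.997, 0.007], [-0.02, -0.009, -1.0]]
ft_force: [-0.4, 0.6, -1.2]
grip_width: 0.0345
```

apply_moves --motion '[{"tx": 0,"ty": 0,"tz": 3,"turn": 0,"jaw": -1},{"tx": 0,"ty": 0,"tz": 6,"turn": 0,"jaw": -1},{"tx": 0,"ty": 0,"tz": 9,"turn": 0,"jaw": -1},{"tx": 0,"ty": 0,"tz": 11,"turn": 0,"jaw": -1},{"tx": 0,"ty": 0,"tz": 12,"turn": 0,"jaw": -1}]'

```text
time_s: 11.57
position: [0.4237, -0.2354, 0.103]
tool_rot: [[0.996, 0.081, -0.022], [0.081, -0.997, 0.009], [-0.021, -0.011, -1.0]]
ft_force: [-0.7, -0.1, -1.4]
grip_width: 0.0344
```

```bash
python3 -c "
from h import *
ringto(.040,.0)"
```

```text
ring rel groove mm (along,y,z) [-50.43   4.98   2.57] ringaxis pitch/yaw err deg -1.23 0.11
t 11.57 pos [ 0.4237 -0.2354  0.103 ] yaw 4.66 tilt [-0.0223  0.0089 -0.9997] w 0.0344 F [-0.7 -0.1 -1.4] T [-0.01  0.1   0.02]
shift cm [1.05 0.48 0.23] turn 0.10809787383655589
```

apply_moves --motion '[{"tx": 0,"ty": 0.2,"tz": -2,"turn": 0,"jaw": -1},{"tx": 0,"ty": 0.4,"tz": -6,"turn": 0,"jaw": -1},{"tx": 0,"ty": 0.4,"tz": -10,"turn": 0,"jaw": -1}]'

```text
time_s: 11.82
position: [0.426, -0.2396, 0.2045]
tool_rot: [[0.996, 0.082, -0.024], [0.082, -0.997, 0.01], [-0.023, -0.012, -1.0]]
ft_force: [1.3, -0.1, -1.0]
grip_width: 0.0345
```

apply_moves --motion '[{"tx": 0,"ty": 0,"tz": 0,"turn": 0,"jaw": -1}]'

```text
time_s: 11.9
position: [0.4282, -0.2409, 0.2122]
tool_rot: [[0.997, 0.082, -0.014], [0.082, -0.997, 0.001], [-0.014, -0.002, -1.0]]
ft_force: [0.7, -0.3, -1.0]
grip_width: 0.0345
```

apply_moves --motion '[{"tx": 0,"ty": 0,"tz": 0.3,"turn": 0,"jaw": -1},{"tx": 0,"ty": 0,"tz": 1,"turn": 0,"jaw": -1},{"tx": 0,"ty": 0,"tz": 1.8,"turn": 0,"jaw": -1},{"tx": 0,"ty": 0,"tz": 2.6,"turn": 0,"jaw": -1},{"tx": 0,"ty": 0,"tz": 3.4,"turn": 0,"jaw": -1}]'

```text
time_s: 12.32
position: [0.4272, -0.2404, 0.1761]
tool_rot: [[0.996, 0.082, -0.016], [0.083, -0.997, 0.003], [-0.016, -0.005, -1.0]]
ft_force: [0.7, -0.1, -2.5]
grip_width: 0.0348
```

```bash
python3 -c "
from h import *
ringto(.040,.0)"
```

```text
ring rel groove mm (along,y,z) [-47.21  -0.18  76.43] ringaxis pitch/yaw err deg -0.91 0.19
t 12.32 pos [ 0.4272 -0.2404  0.1761] yaw 4.74 tilt [-0.0161  0.0033 -0.9999] w 0.0348 F [ 0.7 -0.1 -2.5] T [0.   0.07 0.02]
shift cm [ 0.84 -0.02  7.63] turn 0.1854651223234498
```

apply_moves --motion '[{"tx": 0,"ty": 0,"tz": -2,"turn": 0,"jaw": -1},{"tx": 0,"ty": 0,"tz": -6,"turn": 0,"jaw": -1}]'

```text
time_s: 12.48
position: [0.4264, -0.2391, 0.2309]
tool_rot: [[0.996, 0.082, -0.026], [0.082, -0.997, 0.013], [-0.025, -0.015, -1.0]]
ft_force: [1.9, -0.6, -2.0]
grip_width: 0.0344
```

apply_moves --motion '[{"tx": 0,"ty": 0,"tz": 0,"turn": 0,"jaw": -1}]'

```text
time_s: 12.57
position: [0.4282, -0.2406, 0.2357]
tool_rot: [[0.996, 0.082, -0.019], [0.082, -0.997, 0.006], [-0.019, -0.008, -1.0]]
ft_force: [0.5, -0.8, -0.6]
grip_width: 0.0345
```

apply_moves --motion '[{"tx": 0,"ty": 0,"tz": -2,"turn": 0,"jaw": -1},{"tx": 0,"ty": 0,"tz": -6,"turn": 0,"jaw": -1}]'

```text
time_s: 12.73
position: [0.4284, -0.2403, 0.2921]
tool_rot: [[0.996, 0.082, -0.026], [0.082, -0.997, 0.013], [-0.025, -0.015, -1.0]]
ft_force: [1.7, -1.4, -1.6]
grip_width: 0.0344
```

apply_moves --motion '[{"tx": 0,"ty": 0,"tz": 0,"turn": 0,"jaw": -1}]'

```text
time_s: 12.82
position: [0.4301, -0.2417, 0.2976]
tool_rot: [[0.996, 0.082, -0.018], [0.082, -0.997, 0.005], [-0.017, -0.007, -1.0]]
ft_force: [0.3, -0.2, -2.3]
grip_width: 0.0343
```

apply_moves --motion '[{"tx": 0,"ty": 0,"tz": 0.6,"turn": 0.2,"jaw": -1},{"tx": 0,"ty": 0,"tz": 1.8,"turn": 0.2,"jaw": -1},{"tx": 0,"ty": 0,"tz": 3,"turn": 0.2,"jaw": -1},{"tx": 0,"ty": 0,"tz": 4.2,"turn": 0.2,"jaw": -1},{"tx": 0,"ty": 0,"tz": 5.4,"turn": 0.2,"jaw": -1}]'

```text
time_s: 13.23
position: [0.4286, -0.241, 0.2408]
tool_rot: [[0.997, 0.078, -0.02], [0.079, -0.997, 0.007], [-0.019, -0.009, -1.0]]
ft_force: [0.2, -1.3, -2.2]
grip_width: 0.0346
```

```bash
python3 -c "
from h import *
ringto(.040,.0)"
```

```text
ring rel groove mm (along,y,z) [-45.91  -1.41 140.66] ringaxis pitch/yaw err deg -1.11 -0.04
t 13.23 pos [ 0.4286 -0.241   0.2408] yaw 4.51 tilt [-0.02    0.0071 -0.9998] w 0.0346 F [ 0.2 -1.3 -2.2] T [-0.06  0.06 -0.  ]
shift cm [ 8.600e-01 -1.000e-02  1.405e+01] turn -0.04332083016444699
```

apply_moves --motion '[{"tx": 0,"ty": 0,"tz": 4,"turn": 0,"jaw": -1}]'

```text
time_s: 13.32
position: [0.4291, -0.2419, 0.2031]
tool_rot: [[0.997, 0.078, -0.014], [0.078, -0.997, 0.002], [-0.014, -0.003, -1.0]]
ft_force: [2.1, -1.1, -2.4]
grip_width: 0.0345
```

apply_moves --motion '[{"tx": 0,"ty": 0,"tz": 2.5,"turn": 0,"jaw": -1},{"tx": 0,"ty": 0,"tz": 4,"turn": 0,"jaw": -1},{"tx": 0,"ty": 0,"tz": 5,"turn": 0,"jaw": -1},{"tx": 0,"ty": 0,"tz": 5.5,"turn": 0,"jaw": -1},{"tx": 0,"ty": 0,"tz": 5.7,"turn": 0,"jaw": -1}]'

```text
time_s: 13.73
position: [0.4277, -0.2412, 0.1442]
tool_rot: [[0.997, 0.078, -0.017], [0.078, -0.997, 0.004], [-0.016, -0.006, -1.0]]
ft_force: [-0.2, 0.0, -2.8]
grip_width: 0.0342
```

apply_moves --motion '[{"tx": 0,"ty": 0,"tz": 3.5,"turn": 0,"jaw": -1}]'

```text
time_s: 13.82
position: [0.4295, -0.2431, 0.1127]
tool_rot: [[0.997, 0.078, -0.009], [0.078, -0.997, -0.003], [-0.009, 0.003, -1.0]]
ft_force: [1.5, -1.7, -1.6]
grip_width: 0.0342
```

apply_moves --motion '[{"tx": 0,"ty": 0,"tz": 0.5,"turn": 0,"jaw": -1},{"tx": 0,"ty": 0,"tz": 0,"turn": 0,"jaw": -1},{"tx": 0,"ty": 0,"tz": -1.2,"turn": 0,"jaw": -1},{"tx": 0,"ty": 0,"tz": -2.2,"turn": 0,"jaw": -1},{"tx": 0,"ty": 0,"tz": -2.8,"turn": 0,"jaw": -1}]'

```text
time_s: 14.23
position: [0.4305, -0.2437, 0.1437]
tool_rot: [[0.997, 0.078, -0.006], [0.078, -0.997, -0.006], [-0.006, 0.006, -1.0]]
ft_force: [0.2, -0.5, -0.7]
grip_width: 0.0346
```

apply_moves --motion '[{"tx": 0,"ty": 0,"tz": 3.5,"turn": 0,"jaw": -1}]'

```text
time_s: 14.32
position: [0.4335, -0.2466, 0.1155]
tool_rot: [[0.997, 0.079, 0.006], [0.079, -0.997, -0.017], [0.004, 0.017, -1.0]]
ft_force: [1.4, -1.1, -1.9]
grip_width: 0.0346
```

apply_moves --motion '[{"tx": 0,"ty": 0,"tz": 0.5,"turn": 0,"jaw": -1},{"tx": 0,"ty": 0,"tz": 0,"turn": 0,"jaw": -1},{"tx": 0,"ty": 0,"tz": -1.2,"turn": 0,"jaw": -1},{"tx": 0,"ty": 0,"tz": -2.2,"turn": 0,"jaw": -1},{"tx": 0,"ty": 0,"tz": -2.8,"turn": 0,"jaw": -1}]'

```text
time_s: 14.73
position: [0.434, -0.2466, 0.1464]
tool_rot: [[0.997, 0.079, 0.008], [0.079, -0.997, -0.019], [0.007, 0.02, -1.0]]
ft_force: [0.3, -0.4, -2.4]
grip_width: 0.0344
```

```bash
python3 -c "
from h import *
ringto(.040,.0)"
```

```text
ring rel groove mm (along,y,z) [-40.4   -8.01  49.82] ringaxis pitch/yaw err deg 0.39 -0.03
t 14.73 pos [ 0.434  -0.2466  0.1464] yaw 4.52 tilt [ 0.0083 -0.019  -0.9998] w 0.0344 F [ 0.3 -0.4 -2.4] T [0.01 0.11 0.  ]
shift cm [ 0.01 -0.89  4.97] turn -0.030733541718234392
```

apply_moves --motion '[{"tx": 0,"ty": -0.3,"tz": 0.6,"turn": 0,"jaw": -1},{"tx": 0,"ty": -0.6,"tz": 1.8,"turn": 0,"jaw": -1},{"tx": 0,"ty": -0.9,"tz": 3,"turn": 0,"jaw": -1},{"tx": 0,"ty": -0.9,"tz": 4.2,"turn": 0,"jaw": -1},{"tx": 0,"ty": -0.9,"tz": 4.8,"turn": 0,"jaw": -1}]'

```text
time_s: 15.15
position: [0.4332, -0.2379, 0.0972]
tool_rot: [[0.997, 0.079, 0.007], [0.079, -0.997, -0.018], [0.005, 0.018, -1.0]]
ft_force: [-0.1, 0.2, -2.0]
grip_width: 0.0345
```

Run:
```python
from meas import *
ringto(.026,.0)
b,d,c=grab('scene');W=cloud(d,c);save(b,'s5.png');np.savez('s5.npz',im=b,W=W)
a,d2,c2=grab('top');W2=cloud(d2,c2);np.savez('t5.npz',im=a,W=W2)
crop=lambda i,x0,y0,x1,y1,f:cv2.resize(i[y0:y1,x0:x1],None,fx=f,fy=f,interpolation=cv2.INTER_CUBIC)
A=crop(b,190,110,330,230,4);B=crop(a,280,110,380,260,2.2) if 0 else crop(a,280,120,380,220,2.3)
o=np.zeros((480,800,3),np.uint8);o[:480,:560]=A;o[:230,565:795]=B;save(o,'s5c.png')
```

```text
ring rel groove mm (along,y,z) [-40.48   0.8    0.42] ringaxis pitch/yaw err deg 0.31 -0.02
t 15.15 pos [ 0.4332 -0.2379  0.0972] yaw 4.53 tilt [ 0.0069 -0.0177 -0.9998] w 0.0345 F [-0.1  0.2 -2. ] T [ 0.    0.07 -0.  ]
shift cm [1.45 0.08 0.05] turn -0.019551432063451557
```

View pics/s5c.png

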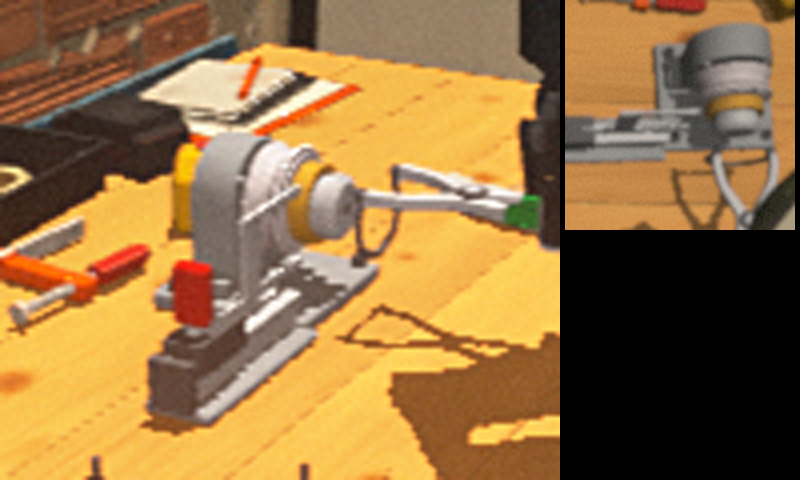

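The crop shows the ring hanging upright in front of the shaft end and about coaxial, with the fork clear (red grip at far left). Next I'll check it numerically from the depth data.

Run:
```python
from fix import *
for f in('s5.npz','t5.npz'):
    W=np.load(f)['W'].reshape(-1,3);D=W-G;A=np.c_[D@ex,D@ey,D[:,2]]*1000
    k=(A[:,0]>-60)&(A[:,0]<-25)&(abs(A[:,1])<45)&(A[:,2]>-45)&(A[:,2]<22);Q=A[k]
    print(f,len(Q),np.percentile(Q,[3,50,97],axis=0).round(1).tolist())
    if len(Q)>15 and f[0]=='s':
        q=Q[Q[:,2]<12];r,e=circ(q[:,1:]/1000-[0,-.075]);print('circ',r*1000-[0,75,0],e*1000,'along vs z slope',np.polyfit(q[:,2],q[:,0],1),'vs y',np.polyfit(q[:,1],q[:,0],1))
        p=A[(A[:,0]>-25)&(A[:,0]<-3)&(abs(A[:,1])<30)&(abs(A[:,2])<30)];print('shaft end along',np.percentile(p[:,0],[2,10,50]),'y',np.percentile(p[:,1],[2,98]),'z',np.percentile(p[:,2],[2,98]))
        c,e=circ(p[p[:,0]>-12][:,1:]/1000+[0,.075],.024);print('shaft circ',c*1000-[0,75],e*1000)
```

```text
s5.npz 78 [[-57.1, -30.0, -27.2], [-42.7, 5.9, -3.9], [-38.9, 35.3, 21.1]]
circ [ 1.96220892  5.29979028 32.80639175] 1.9734359932367085 along vs z slope [ 2.21327332e-02 -4.18021506e+01] vs y [ 8.30310703e-03 -4.21415339e+01]
shaft end along [-17.32984401 -16.14566076 -13.72340564] y [-13.48247829  25.12500905] z [-18.66692494  23.74508085]
shaft circ [-0.92211368 -0.12714539] 2.265826237547676
t5.npz 64 [[-53.1, -29.8, -28.9], [-41.3, -7.4, -17.9], [-38.3, 31.1, 19.3]]
```

apply_moves --motion '[{"tx": 0.3,"ty": 0.1,"tz": 0,"turn": 0,"jaw": -1},{"tx": 0.7,"ty": 0.1,"tz": 0,"turn": 0,"jaw": -1},{"tx": 1.1,"ty": 0.1,"tz": 0,"turn": 0,"jaw": -1},{"tx": 1.4,"ty": 0.1,"tz": 0,"turn": 0,"jaw": -1},{"tx": 1.6,"ty": 0.1,"tz": 0,"turn": 0,"jaw": -1}]'

```text
time_s: 15.67
position: [0.45, -0.238, 0.0979]
tool_rot: [[0.997, 0.079, 0.007], [0.079, -0.997, -0.018], [0.006, 0.019, -1.0]]
ft_force: [0.4, -0.2, -2.5]
grip_width: 0.0348
```

Run:
```python
from fix import *
ringto(.012,.0)
b,d,c=grab('scene');W=cloud(d,c).reshape(-1,3);save(b,'s6.png')
a,d2,c2=grab('top');W2=cloud(d2,c2).reshape(-1,3)
crop=lambda i,x0,y0,x1,y1,f:cv2.resize(i[y0:y1,x0:x1],None,fx=f,fy=f,interpolation=cv2.INTER_CUBIC)
A=crop(b,255,135,315,185,8);B=crop(a,320,130,375,200,5)
o=np.zeros((400,780,3),np.uint8);o[:400,:480]=A;o[:350,485:760]=B;save(o,'s6c.png')
for n,w in(('s',W),('t',W2)):
    D=w-G;A=np.c_[D@ex,D@ey,D[:,2]]*1000
    k=(A[:,0]>-35)&(A[:,0]<-18.5)&(abs(A[:,1])<45)&(A[:,2]>-45)&(A[:,2]<12);Q=A[k]
    print(n,len(Q),np.percentile(Q,[3,50,97],axis=0).round(1).tolist())
```

```text
ring rel groove mm (along,y,z) [-23.75  -0.61   1.26] ringaxis pitch/yaw err deg 0.34 -0.01
t 15.67 pos [ 0.45   -0.238   0.0979] yaw 4.54 tilt [ 0.0074 -0.0182 -0.9998] w 0.0348 F [ 0.4 -0.2 -2.5] T [ 0.02  0.09 -0.02]
shift cm [ 1.17 -0.06  0.13] turn -0.013226881608261465
s 52 [[-27.2, -30.4, -28.5], [-25.3, 8.0, -14.7], [-20.8, 32.4, 9.4]]
t 58 [[-25.5, -32.3, -26.5], [-24.3, -9.6, -18.3], [-21.5, 30.0, 10.8]]
```

View pics/s6c.png

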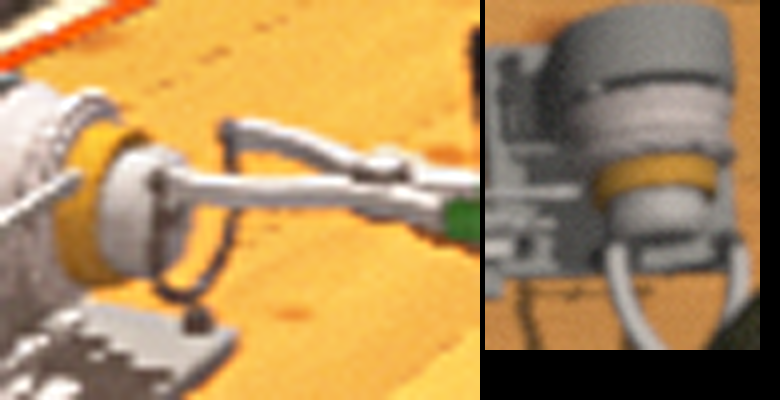

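The ring encircles the line of the shaft end: y extents are −31..+31 mm, bottom −28 mm. I'll enter slowly and watch the force.

apply_moves --motion '[{"tx": 0.2,"ty": -0.05,"tz": 0.1,"turn": 0,"jaw": -1},{"tx": 0.4,"ty": -0.05,"tz": 0.1,"turn": 0,"jaw": -1},{"tx": 0.6,"ty": -0.05,"tz": 0.1,"turn": 0,"jaw": -1},{"tx": 0.8,"ty": -0.05,"tz": 0.1,"turn": 0,"jaw": -1},{"tx": 1.0,"ty": -0.05,"tz": 0.1,"turn": 0,"jaw": -1}]'

```text
time_s: 16.18
position: [0.4599, -0.2366, 0.0968]
tool_rot: [[0.997, 0.079, 0.007], [0.079, -0.997, -0.018], [0.006, 0.018, -1.0]]
ft_force: [-0.6, -0.3, -1.4]
grip_width: 0.0342
```

```bash
python3 -c "
from h import *
ringto(.004,.0003)"
```

```text
ring rel groove mm (along,y,z) [-13.77  -0.04   0.12] ringaxis pitch/yaw err deg 0.33 -0.01
t 16.18 pos [ 0.4599 -0.2366  0.0968] yaw 4.54 tilt [ 0.0072 -0.018  -0.9998] w 0.0342 F [-0.6 -0.3 -1.4] T [-0.01  0.09  0.  ]
shift cm [ 0.98 -0.   -0.01] turn -0.008243220028049336
```

No contact force, and the ring is over the chamfer, so I'll continue.

apply_moves --motion '[{"tx": 0.2,"ty": 0,"tz": 0,"turn": 0,"jaw": -1},{"tx": 0.4,"ty": 0,"tz": 0,"turn": 0,"jaw": -1},{"tx": 0.6,"ty": 0,"tz": 0,"turn": 0,"jaw": -1},{"tx": 0.8,"ty": 0,"tz": 0,"turn": 0,"jaw": -1},{"tx": 0.9,"ty": 0,"tz": 0,"turn": 0,"jaw": -1}]'

```text
time_s: 16.6
position: [0.4692, -0.2359, 0.0968]
tool_rot: [[0.997, 0.079, 0.007], [0.079, -0.997, -0.018], [0.006, 0.018, -1.0]]
ft_force: [0.9, 0.4, -1.6]
grip_width: 0.0342
```

```bash
python3 -c "
from h import *
ringto(-.001,.0003)"
```

```text
ring rel groove mm (along,y,z) [-4.5  -0.01  0.14] ringaxis pitch/yaw err deg 0.33 -0.0
t 16.6 pos [ 0.4692 -0.2359  0.0968] yaw 4.55 tilt [ 0.0072 -0.018  -0.9998] w 0.0342 F [ 0.9  0.4 -1.6] T [-0.02  0.1  -0.02]
shift cm [ 0.55 -0.   -0.01] turn -0.003578361452440504
```

apply_moves --motion '[{"tx": 0.1,"ty": 0,"tz": 0,"turn": 0,"jaw": -1},{"tx": 0.2,"ty": 0,"tz": 0,"turn": 0,"jaw": -1},{"tx": 0.3,"ty": 0,"tz": 0,"turn": 0,"jaw": -1},{"tx": 0.4,"ty": 0,"tz": 0,"turn": 0,"jaw": -1},{"tx": 0.4,"ty": 0,"tz": 0,"turn": 0,"jaw": -1}]'

```text
time_s: 17.02
position: [0.4733, -0.2356, 0.0969]
tool_rot: [[0.997, 0.079, 0.007], [0.079, -0.997, -0.018], [0.006, 0.019, -1.0]]
ft_force: [-1.0, 0.2, -2.8]
grip_width: 0.0345
```

apply_moves --motion '[{"tx": 0.05,"ty": 0,"tz": 0,"turn": 0,"jaw": -1},{"tx": 0.1,"ty": 0,"tz": 0,"turn": 0,"jaw": -1},{"tx": 0.1,"ty": 0,"tz": 0,"turn": 0,"jaw": -1}]'

```text
time_s: 17.27
position: [0.4743, -0.2355, 0.0969]
tool_rot: [[0.997, 0.079, 0.007], [0.079, -0.997, -0.018], [0.006, 0.019, -1.0]]
ft_force: [-1.1, 1.0, -1.5]
grip_width: 0.0344
```

```bash
python3 -c "
from h import *
ringto(-.001,.0003)"
```

```text
ring rel groove mm (along,y,z) [ 0.71 -0.08  0.22] ringaxis pitch/yaw err deg 0.34 -0.0
t 17.27 pos [ 0.4743 -0.2355  0.0969] yaw 4.55 tilt [ 0.0074 -0.0181 -0.9998] w 0.0344 F [-1.1  1.  -1.5] T [-0.    0.08 -0.02]
shift cm [ 0.03 -0.01 -0.01] turn -0.002193011317132232
```

Now half-millimetre steps until the collar is felt.

apply_moves --motion '[{"tx": 0.05,"ty": 0,"tz": 0,"turn": 0,"jaw": -1},{"tx": 0.05,"ty": 0,"tz": 0,"turn": 0,"jaw": -1},{"tx": 0.1,"ty": 0,"tz": 0,"turn": 0,"jaw": -1},{"tx": 0.1,"ty": 0,"tz": 0,"turn": 0,"jaw": -1}]'

```text
time_s: 17.6
position: [0.4751, -0.2355, 0.0968]
tool_rot: [[0.997, 0.079, 0.007], [0.079, -0.997, -0.018], [0.005, 0.018, -1.0]]
ft_force: [-1.9, -0.7, -1.8]
grip_width: 0.0345
```

apply_moves --motion '[{"tx": 0.05,"ty": 0,"tz": 0,"turn": 0,"jaw": -1},{"tx": 0.1,"ty": 0,"tz": 0,"turn": 0,"jaw": -1},{"tx": 0.1,"ty": 0,"tz": 0,"turn": 0,"jaw": -1},{"tx": 0.1,"ty": 0,"tz": 0,"turn": 0,"jaw": -1}]'

```text
time_s: 17.93
position: [0.4753, -0.2353, 0.0967]
tool_rot: [[0.997, 0.079, 0.005], [0.079, -0.997, -0.018], [0.003, 0.018, -1.0]]
ft_force: [-6.0, -1.1, -0.6]
grip_width: 0.0349
```

```bash
python3 -c "
from h import *
ringto(-.001,.0003)"
```

```text
ring rel groove mm (along,y,z) [ 1.66  0.06 -0.39] ringaxis pitch/yaw err deg 0.19 -0.0
t 17.93 pos [ 0.4753 -0.2353  0.0967] yaw 4.55 tilt [ 0.0047 -0.0175 -0.9998] w 0.0349 F [-6.  -1.1 -0.6] T [-0.14  0.89 -0.05]
shift cm [-0.07  0.01 -0.07] turn -0.0015810148588002448
```

Contact with the collar: 6 N along the axis, with the measured position 0.7 mm past nominal. I'll hold and check.

Run:
```python
from meas import *
b,_,_=grab('scene');a,d,c=grab('top');w,dw,cw=grab('wrist');W=cloud(d,c)
crop=lambda i,x0,y0,x1,y1,f:cv2.resize(i[y0:y1,x0:x1],None,fx=f,fy=f,interpolation=cv2.INTER_CUBIC)
o=np.zeros((560,800,3),np.uint8);o[:400,:400]=crop(b,225,130,305,210,5);o[:300,410:730]=crop(w,130,0,450,300,1);save(o,'f.png')
g,r=masks(a);z=np.zeros(r.shape,bool);z[140:190,260:315]=r[140:190,260:315]
P=W[z];D=P-G;print('red grip y rel groove',np.percentile(D@ey*1000,[2,50,98]).round(1),'start 124.7')
ringto(-.001,.0003)
```

```text
red grip y rel groove [179.1 183.8 189.8] start 124.7
ring rel groove mm (along,y,z) [ 1.66  0.08 -0.37] ringaxis pitch/yaw err deg 0.19 0.0
t 18.08 pos [ 0.4753 -0.2353  0.0967] yaw 4.55 tilt [ 0.0047 -0.0175 -0.9998] w 0.0348 F [-7.1 -1.6 -1.9] T [-0.17  0.92 -0.03]
shift cm [-0.07  0.01 -0.07] turn 0.000960428715359285
```

View pics/f.png

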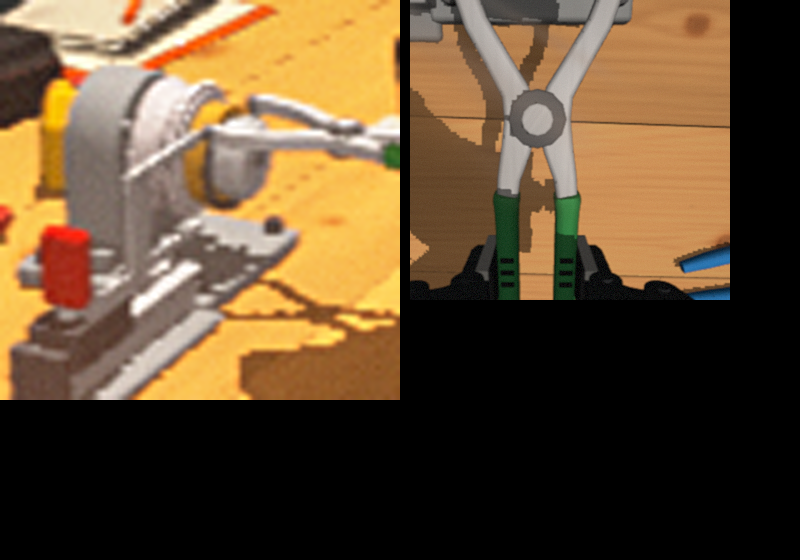

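The ring is round the shaft against the brass collar, the pliers are square in the jaws, and the fork is 60 mm out. I'll hand it in.

```bash
python3 -c "
from h import *
print(close_job())"
```

```text
the job is handed in; nothing more can be done
None
```

I drew the fork out to its stop, then squeezed the pliers, lifted them and slid the ring over the shaft until it met the brass collar. I handed the job in at about 18 s (limit 58 s) with the pliers still held squeezed. No verdict was reported.

**Fork:** the gripper pulled the red grip 60 mm, and the force rose from about 3 N to 11 N at the stop. The top camera later put the grip about 59 mm from where it started, within its accuracy.

**Pliers and ring:** the handles were squeezed to the stop, with a jaw reading of 34.8 mm against a nominal 36 mm; the reading also ran low on the red grip. The ring went on without noticeable side force. By the arm's own readings it ended within 0.4 mm of the shaft axis and 0.2° of square.

**What disagreed or stayed uncertain:**
- **Final position:** the ring came out 1.7 mm past the groove middle instead of the nominal 1.0 mm. It met the collar there, pressing with about 5–7 N, so I put the difference down to calibration and slight flexing.
- **Ring shape:** the wrist camera could not see the ring itself. That it is still spread is judged from the jaw reading, the spread arms and the free slide on.
- **Tool tilt:** the arm's pitch drifted to about −1.3° while carrying the pliers. I brought it back with short up-and-down moves before the approach, which left about 1° of roll round the shaft axis. I took that to be harmless.

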